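Draw the bolt inside the machine guard with the hooked rod

TASK

Take the hooked rod from its cradle and, reaching through the open front of the machine guard, hook it behind the upright tab of the bolt and draw the bolt towards the front until it comes up against its stop block. Seat it there with a steady pull of about 12 N held for a second (never more than 25 N, and keep hand and fingers off the bolt), then take the rod out gently, leaving the bolt drawn, and lay the rod back in its cradle as it was. Do not shift the round test block, the rectangular block or the tin.

Things in the scene. Friction and masses are not known exactly. Their poses are not given: they have to be found in the camera images.
- rod: Hooked rod, 0.26 kg, loose. Black handle 110 (x) x 16 (y) x 28 (z) mm, then an 8 mm steel rod along +x to x = 180 mm, where it turns down (-z). Origin: handle's centre, on the rod's axis; centre of mass 19 mm ahead of it. It starts level in the cradle, hook down, origin 50 mm above the bench; grasp the handle's middle across its 16 mm from above.
- hook_tip (a point): Lower end of the rod's hook, at (180, 0, -30) mm in the rod's frame. The hook is a straight leg, 8 mm in diameter, square to the rod; its end lies 26 mm below the rod's underside. A tall hardness tester stands between cradle and guard (from about x = 0.53 m back, y = 0 to 0.3 m): carry and turn the rod in front of it.
- cradle: Grey fixed rod holder: base 125 (x) x 60 (y) x 6 mm, two 10 mm thick saddles at x = -45 and +45 mm. Notches 20 mm wide, open at the top, floor 36 mm above the bench, upright walls to 52, flared lead-in to 65 mm. Origin: underside centre, on the bench. Rod at rest: handle in both notches, origin at (0, 0, 50) mm, hook at the +x side. 80 mm free between the saddles.
- guard: Grey fixed box 150 deep (x) x 124 wide x 106 high mm, front (x = -75) open: 114 wide, 6 to 100 mm above the bench. Rear wall's inner face at x = +70. Roof: bars along x, undersides at 100 mm. Origin: underside centre, on the bench; +x points away from the open front. The bolt slides along the floor's middle (y = 0) in straps at x = -54 and +62, 24 mm high.
- tab_top (a point): Middle of the upper edge of the bolt's upright tab, 42 mm above the bench; axes as the guard's. Tab: steel plate 6 mm thick (x), 36 wide (y), 22 high, on the bolt's 12 mm square bar (its top 20 mm above the bench). With the bolt at 0 the tab stands at x = 35 mm in the guard's frame: 32 mm free from it to the rear wall.
- bolt (a joint): Slide of the bolt in m: 0 = fully in, grows as the bolt is drawn towards the open front (guard's -x). A dark stop block over the bar (12 mm long, top 34 mm above the bench) ends the travel when the tab's front meets it; it is set anew each time, at a bolt value between 0.034 and 0.056, to be felt. The bolt drags with about 4 N and stays where it is left.
- test_block: Round steel test block, 64 mm diameter, 15 mm high, loose, on the bench right of the guard's front. Origin: underside centre. To be left alone.
- block_rect: Rectangular steel block 42x100x16 mm, loose, on the bench. Origin: underside centre. To be left alone.
- parts_tin: Round tin, 64 mm diameter, 22 mm high, loose, on the bench near the cradle. Origin: underside centre. To be left alone.

How it is judged:
By the outcome, as a careful person would: the job done as asked, in the order asked, and still so for the second after the job is handed in, with the robot touching nothing.
It also fails if it takes over 72 s, if anything falls off the work surface, if the arm or the gripper's body presses on something with over 40 N, if the wrist force passes 120 N, or if a joint passes its speed limit or range.

ROBOT

A 6-joint arm with a two-finger parallel gripper is mounted at the origin on a cart in front of the work surface, level with it; the furniture and walls round the work are solid. World frame = base frame: x ahead of the robot, y to its left, z up, the work surface at z = 0. Lengths are in m, angles in degrees, forces in N, time in s.
With the tool pointing down it reaches from about 0.4 to 0.925 m from the base axis. Payload 12.5 kg.
Tool frame: the origin (TCP) lies on the centre line of the jaws, within the pads' length; the fingertips stand 11 mm ahead of it and the grasp point (between the pads) lies 8 mm behind it (tip_extent is the x of the fingertips in the tool frame, in m); x points along the fingers, z is the direction in which the jaws open and shut, and the axes are right-handed (so a half turn about x gives the same grasp; the last joint's range is limited). The gripper opens to 95 mm and grips with 3 to 60 N. Pads are 20 mm wide; open, the fingers measure 119 mm over their backs; the gripper's body (75 mm by 180 mm) begins 59 mm behind the grasp point.
Start: joints at [-78.243, 28.126, 89.318, -0, 62.55, -6.05], TCP at [0.191, -0.595, 0.226] pointing down, gripper open.
Joint ranges: [-177.58, 177.58], [-47.91, 125.51], [2.72, 160], [-65.01, 245.01], [3.68, 167.84], [-153.87, 153.87]. Speed limits (degrees/s): [127.2, 127.2, 159.86, 180, 180, 180].

INTERFACE

Orientations are given as a 3x3 rotation matrix whose columns are the frame's x, y, z axes.
In Python, from rig import read_state, camera, camera_params, sign_off, tip_extent gives the robot as it stands. The module is installed in compiled form; this text tells all that it offers.
- The arm moves only by the tool drive_tool, never from a script. Its argument "series" is a list of rows, each a list of 5 numbers: the opening in per cent of the stroke, from 0 (shut) to 100 (fully open), then the shift along the tool's x, y, z in m, then the turn about the tool's x in degrees. In form: [[fingers, tx, ty, tz, roll], ...]. A call has 1 to 12 rows; each row shifts and turns the commanded pose from where the row before left it, along the tool's axes as they then stand; what a row does not reach is not made up. A row lasts 1/10 s, in which the tool goes at most 50 mm and 8.59 degrees, less where a joint would pass 70% of its speed; a pose out of reach is approached as far as the arm can. A call with a gripper value outside its range is refused whole. The fingers move at their own pace and stop on an object; "newtons" is the grip in N (left out, the last holds). Time passes only in rows, so rows that do not move let the fingers close. It gives the time, the measured TCP pose, the force and the opening at its end, in the units of the state.
- read_state(): the state, without advancing time (a new reading comes with each control period).
- camera(name): name is "side" or "top" or "wrist"; returns the picture (420x560x3 uint8, red, green, blue); there is no depth.
- camera_params(name): a dict with "fx", "fy", "cx", "cy" (pixels), "R" (3x3) and "t" (3): a world point X has camera coordinates R X + t; the wrist camera has in their place "T_tool_cam" (4x4, takes a point from camera to tool coordinates, whose origin is the TCP and whose axes are the tool frame's). Camera axes: x right, y down, z forward; pixel columns grow to the right and rows downward; lengths in m; the calibration is good to about 2 mm. A picture is of the moment at which its call begins: read the wrist's pose just before it. camera_params takes no time and is no camera call.
- sign_off(): hands the job in, once; it reports no verdict.
The state is a dict: "t": time; "qpos": joint angles; "joint_vel": joint speeds; "effort": joint torques, N m; "eef_pos": TCP position; "ee_rot": TCP orientation; "contact_force": force on the tool from outside, world axes, zero at the start; "ft_torque": the same for the moment, N m; "opening": opening from 0.0 (shut) to 1.0 (fully open).
Only numpy, scipy, OpenCV 4.12 (cv2) and the standard library are available. Lean on these libraries where they do the work, as an engineer would, in place of code of your own. Each camera call takes 0.05 s, during which the arm holds its last target. There are 200 camera calls.

## Working session

There is one attempt and no reset: what is moved stays moved. The work goes in short steps, Python scripts to look and compute and a tool call to move; the robot and the scene stay as the last step left them, time stands still between calls to the robot, and variables do not carry over. Pictures are saved under pics/ and viewed, about 8 in all and at most 12, crops included, and the job is handed in when it is done.

Besides the shell and the picture viewer there is one more tool, called after ">>>" in YAML: its name, and indented under it one key for each argument. drive_tool: Moves the arm, as the interface text tells. Its arguments: {"type":"object","properties":{"series":{"type":"array","items":{"type":"array","items":{"type":"number"}}},"newtons":{"type":"number"}},"required":["series"]}

```bash
mkdir -p pics; python3 - <<'E'
from rig import *
import cv2,numpy as np
np.set_printoptions(precision=4,suppress=True)
s=read_state()
print(s['t'],s['eef_pos'],s['ee_rot'],s['contact_force'],s['opening'],tip_extent)
for n in('side','top','wrist'):
    p=camera_params(n);print(n,{k:np.array(v) for k,v in p.items()})
    im=camera(n);cv2.imwrite(f'pics/{n}0.png',im[:,:,::-1])
a=cv2.imread('pics/side0.png');b=cv2.imread('pics/top0.png')
E
```

```text
0.0 [ 0.1911 -0.5948  0.2251] [[-0.0002  0.9521  0.3058]
 [ 0.0011  0.3058 -0.9521]
 [-1.      0.0001 -0.0011]] [-0.2789 -0.7805  0.4558] 1.0017238459850277 0.011
side {'fx': array(412.3737), 'fy': array(412.3737), 'cx': array(280.8187), 'cy': array(211.8702), 'R': array([[ 0.6134, -0.7895,  0.0201],
       [-0.4032, -0.3349, -0.8516],
       [ 0.6791,  0.5143, -0.5237]]), 't': array([-0.2977,  0.3451,  1.1862])}
top {'fx': array(545.5208), 'fy': array(545.5208), 'cx': array(267.9092), 'cy': array(202.8509), 'R': array([[ 0.0171, -0.9996,  0.0209],
       [-0.9849, -0.0205, -0.1718],
       [ 0.1722, -0.0176, -0.9849]]), 't': array([0.0813, 0.6266, 1.6755])}
wrist {'fx': array(349.8654), 'fy': array(349.8654), 'cx': array(282.5451), 'cy': array(206.6393), 'T_tool_cam': array([[-0.    , -0.2863,  0.9581, -0.1586],
       [ 0.0006, -0.9581, -0.2863,  0.082 ],
       [ 1.    ,  0.0006,  0.0002, -0.001 ],
       [ 0.    ,  0.    ,  0.    ,  1.    ]])}
```

View pics/top0.png

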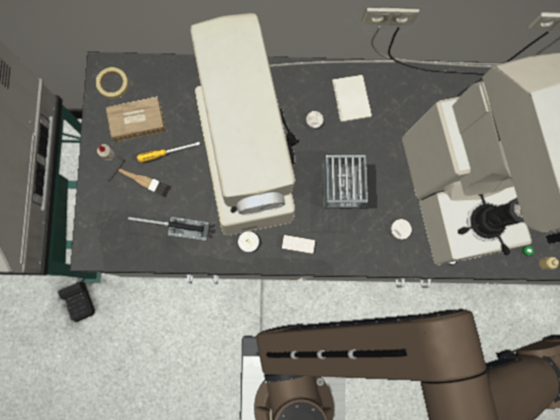

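View pics/side0.png

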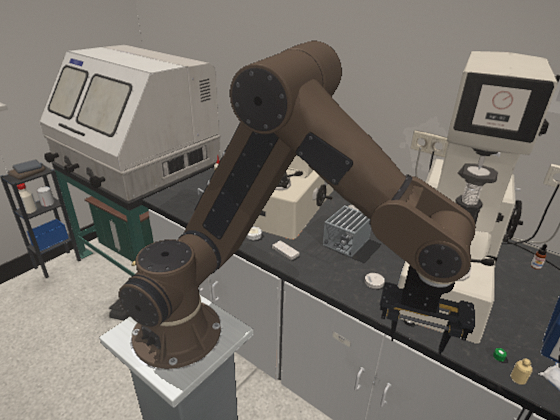

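The top view shows the cradle and handle at about (189,229) with the hook tip at about (130,218). The guard is at (346,180), the tin at (249,241), the rectangular block at (298,243) and the test block at (401,229). The side view shows the guard's open front facing the robot.

```bash
cat > h.py <<'E'
from rig import *
import cv2,numpy as np
np.set_printoptions(precision=4,suppress=True)
def ray(n,uv,st=None):
    p=camera_params(n);d=np.array([(uv[0]-p['cx'])/p['fx'],(uv[1]-p['cy'])/p['fy'],1.])
    if n=='wrist':
        T=np.array(p['T_tool_cam']);E=np.array(st['ee_rot']);o=np.array(st['eef_pos'])
        return E@T[:3,3]+o, E@T[:3,:3]@d
    R=np.array(p['R']);return -R.T@np.array(p['t']),R.T@d
def plane(n,uv,z,st=None):
    o,d=ray(n,uv,st);return o+d*(z-o[2])/d[2]
def cross(*rays):
    A=0;b=0
    for o,d in rays:
        d=d/np.linalg.norm(d);P=np.eye(3)-np.outer(d,d);A=A+P;b=b+P@o
    return np.linalg.solve(A,b)
def proj(n,X,st=None):
    p=camera_params(n)
    if n=='wrist':
        T=np.array(p['T_tool_cam']);c=T[:3,:3].T@(np.array(st['ee_rot']).T@(np.array(X)-st['eef_pos'])-T[:3,3])
    else: c=np.array(p['R'])@X+p['t']
    return np.array([p['cx']+p['fx']*c[0]/c[2],p['cy']+p['fy']*c[1]/c[2]])
E
python3 - <<'E'
from h import *
for nm,uv,z in[('handle',(188,229),.06),('hookend',(130,218),.05),('tin',(249,241),.02),('rect',(298,243),.016),('gFL',(327,205),.106),('gFR',(366,205),.106),('gBL',(327,155),.106),('gBR',(365,155),.106),('test',(401,229),.015)]:
    print(nm,plane('top',uv,z))
b=cv2.imread('pics/top0.png')
c=[cv2.resize(b[y:y+75,x:x+100],(800,600),interpolation=cv2.INTER_CUBIC) for x,y in((120,190),)]
cv2.imwrite('pics/c1.png',c[0])
E
```

```text
handle [0.5358 0.3413 0.06  ]
hookend [0.5682 0.5258 0.05  ]
tin [0.506  0.1508 0.02  ]
rect [ 0.5031 -0.0061  0.016 ]
gFL [ 0.6129 -0.0878  0.106 ]
gFR [ 0.6153 -0.2082  0.106 ]
gBL [ 0.7715 -0.088   0.106 ]
gBR [ 0.7742 -0.2073  0.106 ]
test [ 0.5549 -0.3389  0.015 ]
```

>>> drive_tool:
  series:
    - [100, 0, 0, 0, 5.9]
    - [100, 0, 0, 0, 5.9]
    - [100, 0, 0, 0, 5.9]
    - [100, -0.008, 0.029, -0.043, 0]
    - [100, -0.008, 0.029, -0.043, 0]
    - [100, -0.008, 0.029, -0.043, 0]
    - [100, -0.008, 0.029, -0.043, 0]
    - [100, -0.008, 0.029, -0.043, 0]
    - [100, -0.008, 0.029, -0.043, 0]
    - [100, -0.008, 0.029, -0.043, 0]
    - [100, -0.008, 0.029, -0.043, 0]
    - [100, -0.008, 0.029, -0.043, 0]

```text
t: 1.35
eef_pos: [0.4398, -0.224, 0.2946]
ee_rot: [[0.0, 1.0, 0.002], [-0.0, 0.002, -1.0], [-1.0, 0.0, 0.0]]
contact_force: [1.0, -0.4, -0.2]
opening: 1.001
```

>>> drive_tool:
  series:
    - [100, 0, 0.042, -0.0145, 0]
    - [100, 0, 0.042, -0.0145, 0]
    - [100, 0, 0.042, -0.0145, 0]
    - [100, 0, 0.042, -0.0145, 0]
    - [100, 0, 0, 0, 0]
    - [100, 0, 0, 0, 0]

```text
t: 1.95
eef_pos: [0.6072, -0.167, 0.2932]
ee_rot: [[-0.002, 1.0, 0.003], [0.0, 0.003, -1.0], [-1.0, -0.002, -0.0]]
contact_force: [-0.3, 0.6, -0.7]
opening: 1.0
```

```bash
python3 - <<'E'
from h import *
import pickle
s=read_state();im=camera('wrist');cv2.imwrite('pics/g1.png',im[:,:,::-1]);pickle.dump(s,open('g1.pkl','wb'))
print(s['t'],s['eef_pos'],s['ee_rot'],s['contact_force'])
E
```

```text
1.95 [ 0.6072 -0.167   0.2932] [[-0.0016  1.      0.0032]
 [ 0.0004  0.0032 -1.    ]
 [-1.     -0.0016 -0.0004]] [-0.3209  0.5913 -0.731 ]
```

View pics/g1.png

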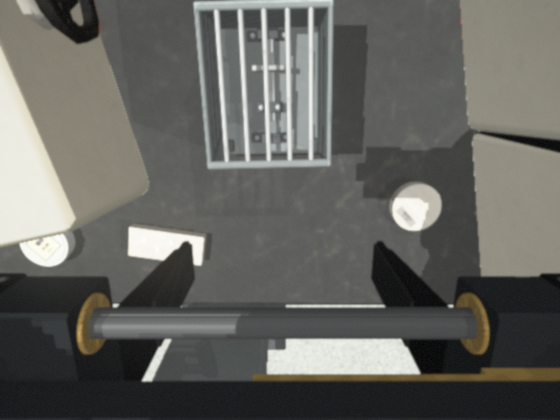

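The wrist view shows the guard with its front top edge corners at about (208,165) and (330,163). The tab is at about row 68, columns 250–292, the stop block at row 107, and the straps at rows 36 and 137.

>>> drive_tool:
  series:
    - [100, 0, 0.015, -0.03, 0]
    - [100, 0, 0.015, -0.03, 0]
    - [100, 0, 0.01, -0.03, 0]
    - [100, 0, 0, 0, 0]
    - [100, 0, 0, 0, 0]

```text
t: 2.5
eef_pos: [0.6461, -0.0778, 0.2946]
ee_rot: [[0.0, 1.0, 0.002], [-0.0, 0.002, -1.0], [-1.0, 0.0, 0.0]]
contact_force: [0.4, -0.5, -0.6]
opening: 1.001
```

```bash
python3 - <<'E'
from h import *
import pickle
s=read_state();im=camera('wrist');cv2.imwrite('pics/g2.png',im[:,:,::-1]);pickle.dump(s,open('g2.pkl','wb'))
a=cv2.imread('pics/g1.png')[0:175,185:345];b=im[0:175,:,::-1]
s1=pickle.load(open('g1.pkl','rb'))
# where the guard centre should now be
c=plane('wrist',(268,85),.1,s1);u=proj('wrist',c,s);print(s['eef_pos'],u)
x0=int(u[0])-80;y0=0
b=cv2.copyMakeBorder(b,0,0,0,200,cv2.BORDER_CONSTANT)[0:200,x0:x0+160]
a=cv2.imread('pics/g1.png')[0:200,185:345]
print('x0',x0)
cv2.imwrite('pics/gg.png',np.hstack([cv2.resize(i,(400,500),interpolation=cv2.INTER_CUBIC) for i in(a,b)]))
E
```

```text
[ 0.6461 -0.0778  0.2946] [358.5103 127.4581]
x0 278
```

View pics/gg.png

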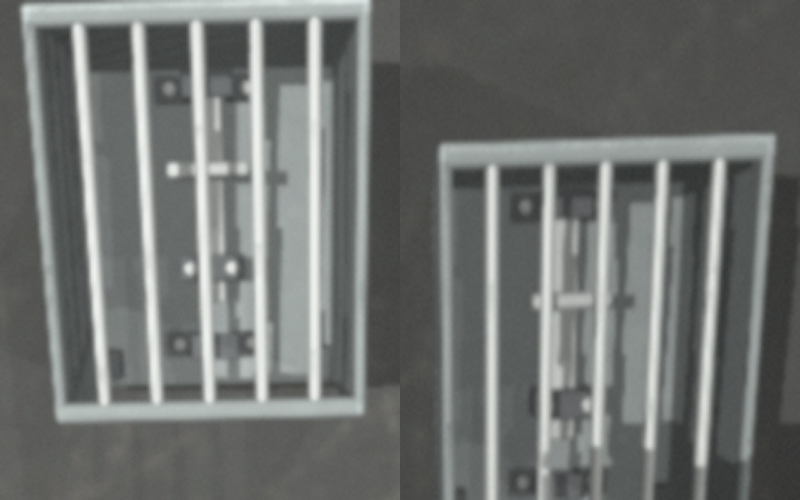

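The crops show the tab at crop (168–248,169) in the left view and (533–613,301) in the right. The guard's rear top corners are at (22,5) and (370,3) on the left, and (440,147) and (775,137) on the right.

```bash
python3 - <<'E'
from h import *
import pickle
s1=pickle.load(open('g1.pkl','rb'));s2=pickle.load(open('g2.pkl','rb'))
A=lambda x,y:(185+x/2.5,y/2.5)
B=lambda x,y:(278+(x-400)/2.5,y/2.5)
for n,a,b in[('tabL',(168,169),(533,301)),('tabC',(208,169),(573,301)),('BL',(22,5),(440,147)),('BR',(370,3),(775,137))]:
    print(n,cross(ray('wrist',A(*a),s1),ray('wrist',B(*b),s2)))
for n,a,z in[('FL',(57,420),.106),('FR',(363,412),.106),('BL',(22,5),.106),('BR',(370,3),.106),('tab',(208,169),.042),('stop',(208,268),.034),('strapF',(212,345),.024),('strapB',(208,88),.024)]:
    print(n,plane('wrist',A(*a),z,s1))
for n,a,z in[('BL',(440,147),.106),('BR',(775,137),.106),('tab',(573,301),.042),('stop',(570,403),.034),('strapB',(557,206),.024)]:
    print(n,plane('wrist',B(*a),z,s2))
E
```

```text
tabL [ 0.7155 -0.1313  0.0761]
tabC [ 0.7155 -0.1475  0.0785]
BL [ 0.7676 -0.088   0.1148]
BR [ 0.7702 -0.2077  0.1134]
FL [ 0.6252 -0.0911  0.106 ]
FR [ 0.6289 -0.2131  0.106 ]
BL [ 0.7724 -0.0872  0.106 ]
BR [ 0.7735 -0.2094  0.106 ]
tab [ 0.7245 -0.1496  0.042 ]
stop [ 0.6827 -0.149   0.034 ]
strapF [ 0.6469 -0.1502  0.024 ]
strapB [ 0.7596 -0.1492  0.024 ]
BL [ 0.766 -0.087  0.106]
BR [ 0.7697 -0.2098  0.106 ]
tab [ 0.708  -0.1505  0.042 ]
stop [ 0.6598 -0.1531  0.034 ]
strapB [ 0.7498 -0.1439  0.024 ]
```

The second crop's vertical scale was 500/175, not 2.5, so I'm correcting that.

```bash
python3 - <<'E'
from h import *
import pickle
s1=pickle.load(open('g1.pkl','rb'));s2=pickle.load(open('g2.pkl','rb'))
A=lambda x,y:(185+x/2.5,y/2.5)
B=lambda x,y:(278+(x-400)/2.5,y*.35)
for n,a,b in[('tabL',(168,169),(533,301)),('tabC',(208,169),(573,301)),('BL',(22,5),(440,147)),('BR',(370,3),(775,137))]:
    print(n,cross(ray('wrist',A(*a),s1),ray('wrist',B(*b),s2)))
for n,a,z in[('BL',(440,147),.106),('BR',(775,137),.106),('tab',(573,301),.042),('stop',(570,403),.034)]:
    print(n,plane('wrist',B(*a),z,s2))
E
```

```text
tabL [ 0.7245 -0.1319  0.0394]
tabC [ 0.7245 -0.1496  0.0417]
BL [ 0.7725 -0.087   0.1051]
BR [ 0.7752 -0.2102  0.1019]
BL [ 0.7722 -0.0869  0.106 ]
BR [ 0.7755 -0.2091  0.106 ]
tab [ 0.7245 -0.1496  0.042 ]
stop [ 0.6838 -0.1518  0.034 ]
```

>>> drive_tool:
  series:
    - [100, 0, -0.047, 0, 0]
    - [100, 0, -0.047, 0, 0]
    - [100, 0, -0.047, 0, 0]
    - [100, 0, -0.047, 0, 0]
    - [100, 0, -0.047, 0, 0]
    - [100, 0, 0, 0, -8]
    - [100, 0, 0, 0, -8]
    - [100, 0, 0, 0, -8]
    - [100, 0, 0, 0, -8]
    - [100, 0, 0, 0, -8]
    - [100, 0, 0, 0, -8]
    - [100, 0, 0, 0, -8]

```text
t: 3.75
eef_pos: [0.4111, -0.0789, 0.2944]
ee_rot: [[0.0, 0.554, 0.832], [-0.0, 0.832, -0.554], [-1.0, -0.0, 0.001]]
contact_force: [-0.4, -0.0, 0.6]
opening: 1.001
```

>>> drive_tool:
  series:
    - [100, 0, 0, 0, -8]
    - [100, 0, 0, 0, -8]
    - [100, 0, 0, 0, -8]
    - [100, 0, 0, 0, 0]

```text
t: 4.15
eef_pos: [0.4112, -0.0788, 0.2944]
ee_rot: [[0.0, 0.171, 0.985], [-0.0, 0.985, -0.171], [-1.0, -0.0, 0.0]]
contact_force: [-0.6, 0.0, 0.4]
opening: 0.998
```

>>> drive_tool:
  series:
    - [100, 0, 0.0453, -0.008, 0]
    - [100, 0, 0.0453, -0.008, 0]
    - [100, 0, 0.0453, -0.008, 0]
    - [100, 0, 0.0453, -0.008, 0]
    - [100, 0, 0.0453, -0.008, 0]
    - [100, 0, 0.0453, -0.008, 0]
    - [100, 0, 0.0453, -0.008, 0]
    - [100, 0, 0.0453, -0.008, 0]
    - [100, 0, 0.0453, -0.008, 0]
    - [100, 0, 0.0453, -0.008, 0]
    - [100, 0, 0, 0, 0]
    - [100, 0, 0, 0, 0]

```text
t: 5.35
eef_pos: [0.4108, 0.3819, 0.2938]
ee_rot: [[-0.001, 0.174, 0.985], [-0.001, 0.985, -0.174], [-1.0, -0.001, -0.0]]
contact_force: [-0.3, -0.4, -0.4]
opening: 1.0
```

>>> drive_tool:
  series:
    - [100, 0, 0.007, 0.035, 0]
    - [100, 0, 0.007, 0.035, 0]
    - [100, 0, 0, 0, 0]
    - [100, 0, 0, 0, 0]
    - [100, 0, 0, 0, 0]

```text
t: 5.85
eef_pos: [0.4818, 0.3828, 0.2944]
ee_rot: [[-0.0, 0.174, 0.985], [-0.0, 0.985, -0.174], [-1.0, -0.0, -0.0]]
contact_force: [-0.6, -0.1, 0.8]
opening: 1.001
```

```bash
python3 - <<'E'
from h import *
import pickle
s=read_state();im=camera('wrist');cv2.imwrite('pics/r1.png',im[:,:,::-1]);pickle.dump(s,open('r1.pkl','wb'));print(s['t'],s['eef_pos'])
E
```

```text
5.85 [0.4818 0.3828 0.2944]
```

>>> drive_tool:
  series:
    - [100, 0.03, 0.008, 0.04, 0]
    - [100, 0.03, 0, 0.02, 0]
    - [100, 0, 0, 0, 0]
    - [100, 0, 0, 0, 0]
    - [100, 0, 0, 0, 0]

```text
t: 6.4
eef_pos: [0.5416, 0.3818, 0.2363]
ee_rot: [[0.002, 0.171, 0.985], [0.001, 0.985, -0.171], [-1.0, 0.001, 0.001]]
contact_force: [0.3, 0.1, 0.4]
opening: 1.003
```

```bash
python3 - <<'E'
from h import *
import pickle
s=read_state();im=camera('wrist');cv2.imwrite('pics/r2.png',im[:,:,::-1]);pickle.dump(s,open('r2.pkl','wb'));print(s['t'],s['eef_pos'])
a=cv2.imread('pics/r1.png')
cv2.imwrite('pics/rr.png',np.vstack([cv2.resize(i[0:210],(800,300),interpolation=cv2.INTER_CUBIC) for i in(a,im[:,:,::-1])]))
E
```

```text
6.4 [0.5416 0.3818 0.2363]
```

View pics/rr.png

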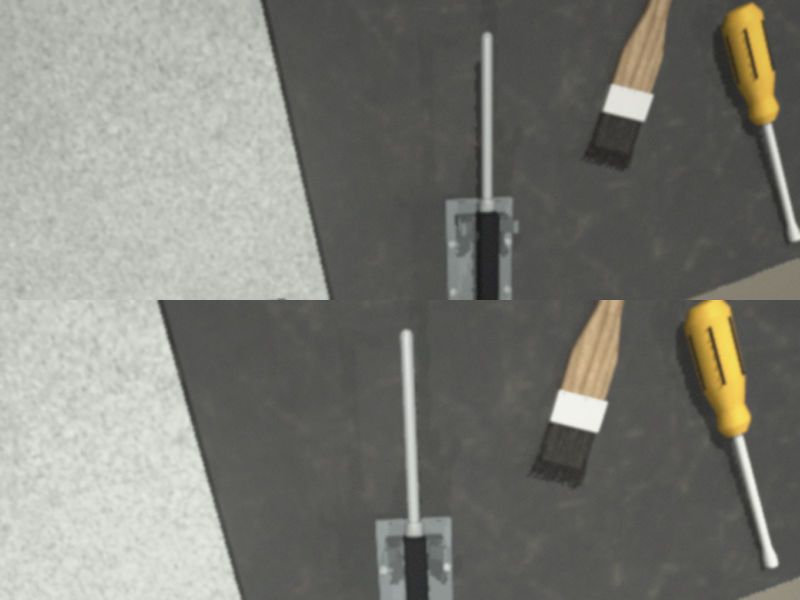

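Both stacked wrist views show the rod: tip at (487,35) and handle front at (487,212) in the upper, (406,333) and (415,535) in the lower.

```bash
python3 - <<'E'
from h import *
import pickle
s1=pickle.load(open('r1.pkl','rb'));s2=pickle.load(open('r2.pkl','rb'))
k=1.42857
for n,a,b in[('tip',(487,37),(406,35)),('front',(487,212),(415,236))]:
    r=[ray('wrist',(a[0]/k,a[1]/k),s1),ray('wrist',(b[0]/k,b[1]/k),s2)]
    print(n,cross(*r))
    for z in(.05,.064): print([ (o+d*(z-o[2])/d[2]) for o,d in r])
r=[(plane('wrist',(487/k,37/k),.052,s1)),(plane('wrist',(406/k,35/k),.052,s2))]
f=[plane('wrist',(487/k,212/k),.062,s1),plane('wrist',(415/k,236/k),.062,s2)]
# centre line fit in images: handle columns and rod columns
for n in('r1','r2'):
    im=cv2.imread(f'pics/{n}.png');g=cv2.cvtColor(im,6)
    for row in (40,80,110,130,185,195,205):
        seg=g[row,240:380] if n=='r1' else g[row,240:380]
        m=(seg>130) if row<135 else (seg<35)
        print(n,row,np.flatnonzero(m)[[0,-1]]+240 if m.any() else None,end=' ')
    print()
for t,h in zip(r,f):
    d=(t-h)[:2];print(np.degrees(np.arctan2(d[1],d[0])),np.linalg.norm(d)); u=d/np.linalg.norm(d);print('origin',h[:2]-u*.055, t[:2]-u*.18)
E
```

```text
tip [0.5691 0.5277 0.0523]
[array([0.5695, 0.5281, 0.05  ]), array([0.5691, 0.528 , 0.05  ])]
[array([0.5669, 0.5259, 0.064 ]), array([0.5686, 0.5254, 0.064 ])]
front [0.5539 0.4018 0.0469]
[array([0.5535, 0.4021, 0.05  ]), array([0.5539, 0.4025, 0.05  ])]
[array([0.5515, 0.4043, 0.064 ]), array([0.554 , 0.4049, 0.064 ])]
r1 40 [338 343] r1 80 [338 343] r1 110 [338 343] r1 130 [338 343] r1 185 [334 336] r1 195 [334 336] r1 205 [334 337] 
r2 40 [281 288] r2 80 [283 290] r2 110 [284 291] r2 130 [285 292] r2 185 None r2 195 None r2 205 None 
82.03334146109991 0.12501970030863058
origin [0.5442 0.3495] [0.5442 0.3495]
83.00745885964521 0.12400281894406102
origin [0.5473 0.35  ] [0.5471 0.349 ]
```

>>> drive_tool:
  series:
    - [50, 0, 0, 0, -2.9]
    - [50, 0, -0.0329, 0.0095, 0]
    - [50, 0.04, 0, 0, 0]
    - [50, 0.04, 0, 0, 0]
    - [50, 0.04, 0, 0, 0]
    - [50, 0, 0, 0, 0]
    - [50, 0, 0, 0, 0]

```text
t: 7.15
eef_pos: [0.5478, 0.3482, 0.1163]
ee_rot: [[0.001, 0.121, 0.993], [0.0, 0.993, -0.121], [-1.0, 0.001, 0.001]]
contact_force: [-0.1, -0.0, 0.9]
opening: 0.509
```

```bash
python3 - <<'E'
from h import *
s=read_state();im=camera('wrist');print(s['t'],s['eef_pos'],s['ee_rot'])
u=np.array([.1219,.9925,0]);o=np.array([.547,.348,.05])
for d in(.08,.12,.16,.18):
    p=proj('wrist',o+u*d,s);r=int(round(p[1]))
    g=cv2.cvtColor(im,cv2.COLOR_RGB2GRAY)
    if 0<=r<420: print(d,p,np.flatnonzero(g[r,int(p[0])-25:int(p[0])+25]>130)+int(p[0])-25)
cv2.imwrite('pics/r3.png',im[:,:,::-1])
E
```

```text
7.15 [0.5478 0.3482 0.1163] [[ 0.001   0.1212  0.9926]
 [ 0.0004  0.9926 -0.1212]
 [-1.      0.0005  0.001 ]]
0.08 [280.5943 106.5079] [274 275 276 277 278 279 280 281 282 283 284 285 286]
0.12 [280.5751  35.4282] [274 275 276 277 278 279 280 281 282 283 284 285 286]
```

View pics/r3.png

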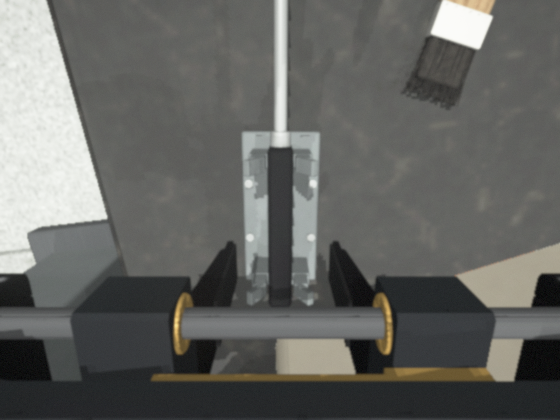

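The view shows the handle centred between the fingers (columns 268–292) and parallel to the tool, so I can descend and grip.

>>> drive_tool:
  series:
    - [50, 0.03, 0, 0, 0]
    - [50, 0.03, 0, 0, 0]
    - [50, 0.014, 0, 0, 0]
    - [50, 0, 0, 0, 0]
    - [50, 0, 0, 0, 0]
    - [0, 0, 0, 0, 0]
    - [0, 0, 0, 0, 0]
    - [0, 0, 0, 0, 0]
    - [0, 0, 0, 0, 0]
    - [0, 0, 0, 0, 0]
    - [0, 0, 0, 0, 0]
    - [0, 0, 0, 0, 0]
  newtons: 50

```text
t: 8.4
eef_pos: [0.5476, 0.3476, 0.0408]
ee_rot: [[-0.0, 0.122, 0.993], [-0.0, 0.993, -0.122], [-1.0, -0.0, -0.0]]
contact_force: [-2.7, -1.0, 4.5]
opening: 0.164
```

```bash
python3 - <<'E'
from h import *
s=read_state();print(s['t'],s['eef_pos'],s['ee_rot'],s['contact_force'],s['ft_torque'],s['opening'])
E
```

```text
8.4 [0.5476 0.3476 0.0408] [[-0.0001  0.1217  0.9926]
 [-0.0001  0.9926 -0.1217]
 [-1.     -0.0001 -0.0001]] [-2.656  -1.0453  4.5454] [-0.1744  0.3188 -0.0647] 0.1639893103072657
```

>>> drive_tool:
  series:
    - [0, -0.01, 0, 0, 0]
    - [0, -0.02, 0, 0, 0]
    - [0, -0.03, 0, 0, 0]
    - [0, -0.03, 0, 0, 0]
    - [0, -0.03, 0, 0, 0]
    - [0, 0, 0, 0, 0]
    - [0, 0, 0, 0, 0]
    - [0, 0, 0, 0, 0]

```text
t: 9.2
eef_pos: [0.5471, 0.3472, 0.1591]
ee_rot: [[-0.002, 0.122, 0.993], [-0.001, 0.993, -0.122], [-1.0, -0.001, -0.002]]
contact_force: [-0.5, -0.3, -4.1]
opening: 0.164
```

```bash
python3 - <<'E'
from h import *
s=read_state();print(s['t'],s['eef_pos'],s['contact_force'],s['ft_torque'],s['opening'])
im=camera('wrist');g=cv2.cvtColor(im,cv2.COLOR_RGB2GRAY)
for r in(10,40,80,110): print(r,np.flatnonzero(g[r,240:330]>130)[[0,-1]]+240)
cv2.imwrite('pics/r4.png',im[:,:,::-1])
E
```

```text
9.2 [0.5471 0.3472 0.1591] [-0.5319 -0.3277 -4.0815] [-0.0602 -0.1248  0.067 ] 0.16370379321726325
10 [273 292]
40 [273 292]
80 [273 291]
110 [274 291]
```

View pics/r4.png

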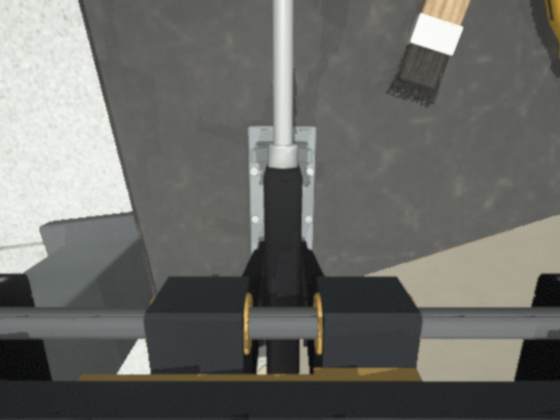

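The view shows the rod held straight in the jaws (columns 273–292), with the handle front at (283,168) and the cradle empty below. Next I carry it back, past the front of the tester, and turn it.

>>> drive_tool:
  series:
    - [0, 0, -0.004, -0.034, 0]
    - [0, 0, -0.004, -0.034, 0]
    - [0, 0, -0.004, -0.034, 0]
    - [0, 0, -0.004, -0.034, 0]
    - [0, 0, -0.02, 0.0025, 0]
    - [0, 0, -0.04, 0.005, 0]
    - [0, 0, -0.04, 0.005, 0]
    - [0, 0, -0.04, 0.005, 0]
    - [0, 0, -0.04, 0.005, 0]
    - [0, 0, -0.04, 0.005, 0]
    - [0, 0, -0.04, 0.005, 0]
    - [0, 0, -0.04, 0.005, 0]

```text
t: 10.45
eef_pos: [0.4109, 0.0444, 0.1599]
ee_rot: [[-0.001, 0.122, 0.993], [-0.0, 0.993, -0.122], [-1.0, -0.0, -0.001]]
contact_force: [0.7, -0.4, -2.9]
opening: 0.164
```

>>> drive_tool:
  series:
    - [0, 0, -0.04, 0.005, 0]
    - [0, 0, -0.04, 0.005, 0]
    - [0, 0, -0.04, 0.005, 0]
    - [0, 0, -0.04, 0.005, 0]
    - [0, 0, -0.036, 0.004, 0]
    - [0, 0, 0, 0, 6.8]
    - [0, 0, 0, 0, 6.8]
    - [0, 0, 0, 0, 6.8]
    - [0, 0, 0, 0, 6.8]
    - [0, 0, 0, 0, 6.8]
    - [0, 0, 0, 0, 6.8]
    - [0, 0, 0, 0, 6.8]

```text
t: 11.65
eef_pos: [0.411, -0.1514, 0.1598]
ee_rot: [[-0.001, 0.818, 0.575], [0.001, 0.575, -0.818], [-1.0, -0.001, -0.001]]
contact_force: [0.6, 0.0, -2.8]
opening: 0.168
```

>>> drive_tool:
  series:
    - [0, 0, 0, 0, 6.8]
    - [0, 0, 0, 0, 6.8]
    - [0, 0, 0, 0, 6.8]
    - [0, 0, 0, 0, 6.8]
    - [0, 0, 0, 0, 6.8]
    - [0, 0, 0, 0, 0]
    - [0, 0, 0, 0, 0]

```text
t: 12.35
eef_pos: [0.4112, -0.1514, 0.1601]
ee_rot: [[-0.001, 1.0, 0.028], [0.0, 0.028, -1.0], [-1.0, -0.001, -0.0]]
contact_force: [-0.2, -0.3, -2.3]
opening: 0.168
```

```bash
python3 - <<'E'
from h import *
s=read_state();print(s['t'],s['eef_pos'],s['ee_rot'],s['contact_force'],s['opening'])
R=np.array(s['ee_rot']);o=np.array(s['eef_pos'])
print('handle front would be',proj('wrist',o+R@[-.022,.055,0],s), proj('wrist',o+R@[-.022,.045,0],s))
im=camera('wrist');cv2.imwrite('pics/c5.png',im[:,:,::-1]);a=camera('side');cv2.imwrite('pics/s5.png',a[:,:,::-1])
print('side tip expect',proj('side',o+R@[.022,.18,0]),proj('side',o+R@[-.008,.18,0]),proj('side',o+R@[-.008,.055,0]))
u=proj('side',o+R@[0,.12,0]);x,y=int(u[0])-70,int(u[1])-52
cv2.imwrite('pics/s5c.png',cv2.resize(a[y:y+105,x:x+140,::-1],(800,600),interpolation=cv2.INTER_CUBIC));print(x,y)
E
```

```text
12.35 [ 0.4112 -0.1514  0.1601] [[-0.001   0.9996  0.028 ]
 [ 0.0004  0.028  -0.9996]
 [-1.     -0.001  -0.0005]] [-0.218  -0.2814 -2.3092] 0.16813920533759788
handle front would be [285.4373 172.4441] [285.3629 196.8517]
side tip expect [333.2881 222.8559] [334.049  215.5779] [314.7234 231.6782]
254 173
```

View pics/s5c.png

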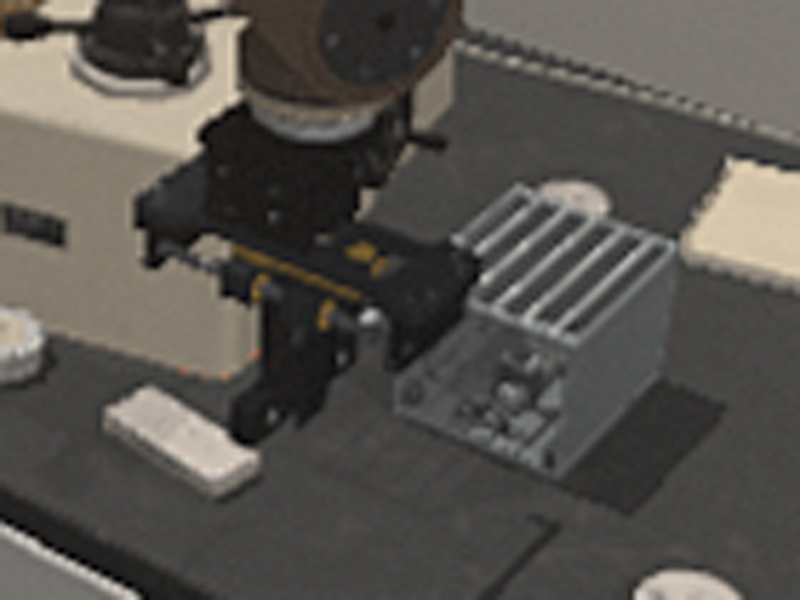

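The side crop shows the handle's rear at about (240,420), but the gripper hides the hook. I'll use the wrist picture numerically instead.

```bash
python3 - <<'E'
from h import *
for n in('r4','c5'):
    g=cv2.cvtColor(cv2.imread(f'pics/{n}.png'),6)
    print(n,[(r,(np.flatnonzero(g[r,250:320]>120)[[0,-1]]+250).tolist()) for r in(10,60,110,150)], g[150:185:2,283])
s=read_state();R=np.array(s['ee_rot']);o=np.array(s['eef_pos'])
for d in(.07,.09,.11,.13):
    p=proj('wrist',o+R@[-.008,d,0],s);q=proj('wrist',o+R@[-.008,d,.004],s);print(d,p,'halfwidth',q[0]-p[0])
# goal in tool axes for hook at tab
u=np.array([np.cos(np.radians(1.4)),np.sin(np.radians(1.4))])
hook=np.array([.7475,-.1496+.023*np.sin(np.radians(1.4))]);goal=hook-u*.182
d=goal-o[:2];print(goal,'ty',d@R[:2,1],'tz',d@R[:2,2])
E
```

```text
r4 [(10, [273, 292]), (60, [273, 292]), (110, [273, 291]), (150, [250, 315])] [220 220 220 219 215 211 206 202 199 130  50  45  50  52  52  44  48  51]
c5 [(10, [273, 292]), (60, [273, 292]), (110, [273, 291]), (150, [268, 295])] [218 217 215 212 205 202 194 189 184 119  42  41  43  47  49  53  49  50]
0.07 [285.285  130.9892] halfwidth 9.48076514941016
0.09 [285.4272  80.6835] halfwidth 9.863372034449696
0.11 [285.5814  26.1467] halfwidth 10.278158625364767
0.13 [285.7491 -33.1783] halfwidth 10.729362924947452
[ 0.5656 -0.1535] ty 0.15421015334295612 tz 0.006226573718317156
```

>>> drive_tool:
  series:
    - [0, 0.03, 0, 0, 0]
    - [0, 0.03, 0, 0, 0]
    - [0, 0.027, 0, 0, 0]
    - [0, 0, 0, 0.006, 0]
    - [0, 0, 0, 0, 0]
    - [0, 0, 0.02, 0, 0]
    - [0, 0, 0.03, 0, 0]
    - [0, 0, 0.03, 0, 0]
    - [0, 0, 0.02, 0, 0]
    - [0, 0, 0, 0, 0]

```text
t: 13.45
eef_pos: [0.5142, -0.1555, 0.0754]
ee_rot: [[0.004, 1.0, 0.026], [-0.002, 0.026, -1.0], [-1.0, 0.004, 0.002]]
contact_force: [-1.7, -0.7, -2.7]
opening: 0.163
```

>>> drive_tool:
  series:
    - [0, 0, 0.01, 0, 0]
    - [0, 0, 0.01, 0, 0]
    - [0, 0, 0.01, 0, 0]
    - [0, 0, 0.01, 0, 0]
    - [0, 0, 0.01, 0, 0]
    - [0, 0, 0.004, 0, 0]
    - [0, 0, 0, 0, 0]
    - [0, 0, 0, 0, 0]

```text
t: 14.25
eef_pos: [0.5651, -0.1537, 0.0734]
ee_rot: [[-0.001, 1.0, 0.025], [0.0, 0.025, -1.0], [-1.0, -0.001, -0.0]]
contact_force: [-0.4, -1.4, -2.8]
opening: 0.166
```

```bash
python3 - <<'E'
from h import *
s=read_state();print(s['t'],s['eef_pos'],s['ee_rot'],s['contact_force'],s['ft_torque'],s['opening'])
R=np.array(s['ee_rot']);o=np.array(s['eef_pos'])
a=camera('top');print(proj('top',o+R@[-.009,.182,0]),proj('top',[.7245,-.1496,.042]))
b=camera('side');v=proj('side',o+R@[0,.17,0]);print('side hook',proj('side',o+R@[-.009,.182,0]),proj('side',o+R@[.021,.182,0]),'tab',proj('side',[.7245,-.1496,.042]),v)
f=lambda im,u,v:cv2.resize(im[v-38:v+37,u-25:u+25,::-1],(400,600),interpolation=cv2.INTER_CUBIC)
print(int(v[0])-25,int(v[1])-38)
cv2.imwrite('pics/c6.png',np.hstack([f(a,346,180),f(b,int(v[0]),int(v[1]))]))
E
```

```text
14.25 [ 0.5651 -0.1537  0.0734] [[-0.0006  0.9997  0.0246]
 [ 0.0001  0.0246 -0.9997]
 [-1.     -0.0006 -0.0002]] [-0.3508 -1.4096 -2.8343] [ 0.0505  0.1317 -0.005 ] 0.16626532743909933
[345.3337 164.8326] [343.5134 174.6409]
side hook [354.1883 218.0943] [353.3033 224.6631] tab [350.1913 229.4479] [352.4363 221.4167]
327 183
```

View pics/c6.png

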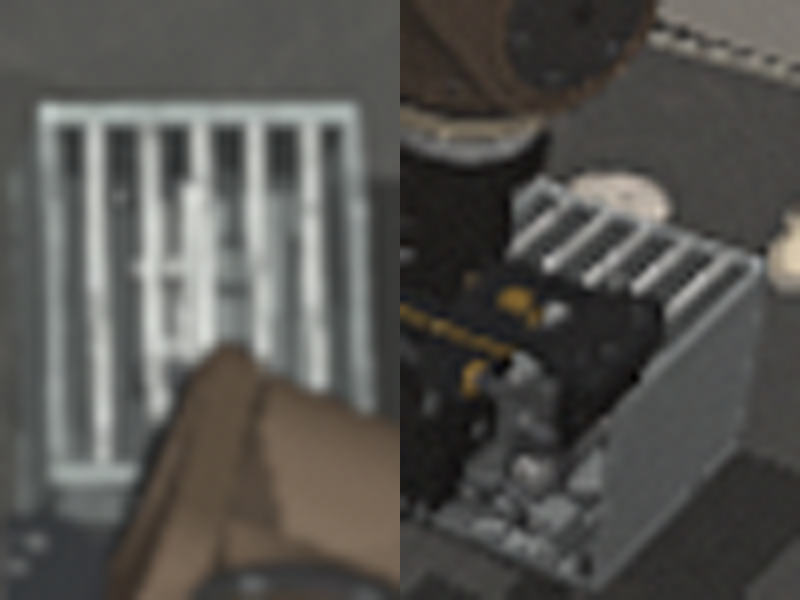

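The top crop shows the rod tip at (193,182), behind the tab at row 268, which matches the projection. I'll lower the hook behind the tab.

>>> drive_tool:
  series:
    - [0, 0.005, 0, 0, 0]
    - [0, 0.005, 0, 0, 0]
    - [0, 0.005, 0, 0, 0]
    - [0, 0.005, 0, 0, 0]
    - [0, 0.005, 0, 0, 0]
    - [0, 0, 0, 0, 0]
    - [0, 0, 0, 0, 0]
    - [0, 0, 0, 0, 0]

```text
t: 15.15
eef_pos: [0.5656, -0.1538, 0.0488]
ee_rot: [[0.0, 1.0, 0.025], [-0.0, 0.025, -1.0], [-1.0, 0.0, 0.0]]
contact_force: [-0.2, -0.3, -3.4]
opening: 0.169
```

>>> drive_tool:
  series:
    - [0, 0, -0.002, 0, 0]
    - [0, 0, -0.004, 0, 0]
    - [0, 0, -0.004, 0, 0]
    - [0, 0, -0.003, 0, 0]
    - [0, 0, -0.001, 0, 0]
    - [0, 0, -0.001, 0, 0]
    - [0, 0, -0.001, 0, 0]
    - [0, 0, -0.001, 0, 0]
    - [0, 0, 0, 0, 0]

```text
t: 16.05
eef_pos: [0.5486, -0.1542, 0.0486]
ee_rot: [[0.0, 1.0, 0.025], [-0.0, 0.025, -1.0], [-1.0, 0.0, 0.0]]
contact_force: [2.9, -0.1, -3.9]
opening: 0.165
```

>>> drive_tool:
  series:
    - [0, 0, -0.002, 0, 0]
    - [0, 0, -0.002, 0, 0]
    - [0, 0, -0.002, 0, 0]
    - [0, 0, -0.002, 0, 0]
    - [0, 0, -0.002, 0, 0]
    - [0, 0, -0.002, 0, 0]
    - [0, 0, -0.002, 0, 0]
    - [0, 0, -0.002, 0, 0]

```text
t: 16.85
eef_pos: [0.5323, -0.1546, 0.0486]
ee_rot: [[0.0, 1.0, 0.025], [-0.0, 0.025, -1.0], [-1.0, 0.0, 0.0]]
contact_force: [4.3, -0.1, -3.1]
opening: 0.164
```

>>> drive_tool:
  series:
    - [0, 0, -0.001, 0, 0]
    - [0, 0, -0.001, 0, 0]
    - [0, 0, -0.001, 0, 0]
    - [0, 0, -0.001, 0, 0]
    - [0, 0, -0.001, 0, 0]

```text
t: 17.35
eef_pos: [0.5274, -0.1547, 0.0486]
ee_rot: [[0.0, 1.0, 0.025], [-0.0, 0.025, -1.0], [-1.0, 0.0, 0.0]]
contact_force: [4.3, 0.1, -3.7]
opening: 0.168
```

>>> drive_tool:
  series:
    - [0, 0, -0.001, 0, 0]
    - [0, 0, -0.001, 0, 0]
    - [0, 0, -0.001, 0, 0]
    - [0, 0, -0.001, 0, 0]

```text
t: 17.75
eef_pos: [0.5234, -0.1548, 0.0486]
ee_rot: [[0.0, 1.0, 0.025], [-0.0, 0.025, -1.0], [-1.0, -0.0, 0.0]]
contact_force: [3.4, -0.2, -3.4]
opening: 0.164
```

>>> drive_tool:
  series:
    - [0, 0, -0.001, 0, 0]
    - [0, 0, -0.001, 0, 0]
    - [0, 0, -0.001, 0, 0]

```text
t: 18.05
eef_pos: [0.5204, -0.1549, 0.0486]
ee_rot: [[-0.0, 1.0, 0.025], [-0.0, 0.025, -1.0], [-1.0, -0.0, 0.0]]
contact_force: [4.4, -0.3, -3.3]
opening: 0.166
```

>>> drive_tool:
  series:
    - [0, 0, -0.001, 0, 0]
    - [0, 0, -0.001, 0, 0]

```text
t: 18.25
eef_pos: [0.5184, -0.1549, 0.0486]
ee_rot: [[0.0, 1.0, 0.025], [-0.0, 0.025, -1.0], [-1.0, 0.0, 0.0]]
contact_force: [5.2, 0.5, -4.5]
opening: 0.165
```

>>> drive_tool:
  series:
    - [0, 0, -0.001, 0, 0]
    - [0, 0, -0.001, 0, 0]

```text
t: 18.45
eef_pos: [0.5182, -0.1554, 0.0488]
ee_rot: [[0.004, 1.0, 0.025], [-0.001, 0.025, -1.0], [-1.0, 0.004, 0.001]]
contact_force: [17.3, 2.0, -8.0]
opening: 0.167
```

>>> drive_tool:
  series:
    - [0, 0, 0.0005, 0, 0]

```text
t: 18.55
eef_pos: [0.5183, -0.1552, 0.0487]
ee_rot: [[0.003, 1.0, 0.025], [-0.001, 0.025, -1.0], [-1.0, 0.003, 0.001]]
contact_force: [10.1, 0.1, -6.9]
opening: 0.164
```

>>> drive_tool:
  series:
    - [0, 0, -0.0001, 0, 0]
    - [0, 0, 0, 0, 0]

```text
t: 18.75
eef_pos: [0.5183, -0.1552, 0.0488]
ee_rot: [[0.003, 1.0, 0.025], [-0.001, 0.025, -1.0], [-1.0, 0.003, 0.001]]
contact_force: [12.5, 0.4, -6.1]
opening: 0.168
```

>>> drive_tool:
  series:
    - [0, 0, 0, 0, 0]
    - [0, 0, 0, 0, 0]
    - [0, 0, 0, 0, 0]
    - [0, 0, 0, 0, 0]

```text
t: 19.15
eef_pos: [0.5183, -0.1552, 0.0488]
ee_rot: [[0.003, 1.0, 0.025], [-0.001, 0.025, -1.0], [-1.0, 0.003, 0.001]]
contact_force: [11.8, 0.2, -7.1]
opening: 0.164
```

>>> drive_tool:
  series:
    - [0, 0, 0, 0, 0]
    - [0, 0, 0, 0, 0]
    - [0, 0, 0, 0, 0]
    - [0, 0, 0, 0, 0]
    - [0, 0, 0, 0, 0]

```text
t: 19.65
eef_pos: [0.5182, -0.1552, 0.0487]
ee_rot: [[0.003, 1.0, 0.025], [-0.001, 0.025, -1.0], [-1.0, 0.003, 0.001]]
contact_force: [11.9, 0.4, -8.5]
opening: 0.168
```

>>> drive_tool:
  series:
    - [0, 0, 0, 0, 0]
    - [0, 0, 0, 0, 0]
    - [0, 0, 0, 0, 0]
    - [0, 0, 0, 0, 0]

```text
t: 20.05
eef_pos: [0.5182, -0.1553, 0.0488]
ee_rot: [[0.003, 1.0, 0.025], [-0.001, 0.025, -1.0], [-1.0, 0.003, 0.001]]
contact_force: [11.3, 1.3, -6.3]
opening: 0.164
```

>>> drive_tool:
  series:
    - [0, 0, 0.001, 0, 0]
    - [0, 0, 0.002, 0, 0]
    - [0, 0, 0.003, 0, 0]
    - [0, 0, 0.003, 0, 0]
    - [0, 0, 0, 0, 0]
    - [0, 0, 0, 0, 0]

```text
t: 20.65
eef_pos: [0.5257, -0.1546, 0.0485]
ee_rot: [[-0.0, 1.0, 0.025], [0.0, 0.025, -1.0], [-1.0, -0.0, -0.0]]
contact_force: [0.1, -0.3, -3.0]
opening: 0.162
```

>>> drive_tool:
  series:
    - [0, -0.004, 0, 0, 0]
    - [0, -0.006, 0, 0, 0]
    - [0, -0.008, 0, 0, 0]
    - [0, -0.007, 0, 0, 0]
    - [0, 0, 0, 0, 0]
    - [0, 0, 0, 0, 0]

```text
t: 21.25
eef_pos: [0.526, -0.1548, 0.0739]
ee_rot: [[0.001, 1.0, 0.025], [-0.0, 0.025, -1.0], [-1.0, 0.001, 0.0]]
contact_force: [0.5, -0.0, -1.4]
opening: 0.165
```

```bash
python3 - <<'E'
from h import *
s=read_state();print(s['t'],s['eef_pos'],s['contact_force'],s['ft_torque'],s['opening'])
g=cv2.cvtColor(camera('wrist'),cv2.COLOR_RGB2GRAY)
print([(r,(np.flatnonzero(g[r,250:320]>150)[[0,-1]]+250).tolist()) for r in(10,60,110)], g[150:195:2,283])
E
```

```text
21.25 [ 0.526  -0.1548  0.0739] [ 0.4976 -0.0386 -1.4127] [-0.0146  0.0729  0.0131] 0.16502437446881849
[(10, [273, 319]), (60, [273, 319]), (110, [273, 291])] [239 238 237 235 231 228 223 218 213 138  45  46  50  54  58  59  58  56
  55  59  58  57  55]
```

>>> drive_tool:
  series:
    - [0, 0, -0.01, 0, 0]
    - [0, 0, -0.02, 0, 0]
    - [0, 0, -0.03, 0, 0]
    - [0, 0, -0.03, 0, 0]
    - [0, 0, -0.025, 0, 0]
    - [0, 0, 0, 0, 0]
    - [0, -0.04, 0, 0, 0]
    - [0, -0.045, 0, 0, 0]
    - [0, 0, 0, 0, 0]
    - [0, 0, 0, 0, 0]

```text
t: 22.3
eef_pos: [0.4111, -0.1576, 0.1589]
ee_rot: [[0.002, 1.0, 0.025], [-0.001, 0.025, -1.0], [-1.0, 0.002, 0.001]]
contact_force: [0.8, -0.0, -3.2]
opening: 0.167
```

```bash
python3 - <<'E'
from h import *
s=read_state();print(s['t'],s['eef_pos'],s['ee_rot'][:2])
im=camera('wrist');a=camera('side');t=camera('top')
f=lambda im,u,v,h:cv2.resize(im[v-h:v+h,u-h:u+h,::-1],(400,400),interpolation=cv2.INTER_CUBIC)
cv2.imwrite('pics/c7.png',np.hstack([f(t,346,180,38),f(a,345,235,36)]))
E
```

```text
22.3 [ 0.4111 -0.1576  0.1589] [[ 0.0017  0.9997  0.0247]
 [-0.0011  0.0247 -0.9997]]
```

View pics/c7.png

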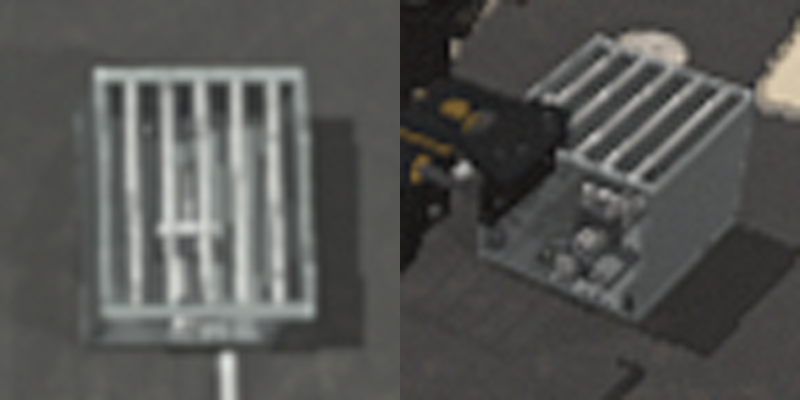

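The view shows the tab drawn to about row 186 (it was at 175), against the stop block, and the rod is out. Now I reverse the path to the cradle.

>>> drive_tool:
  series:
    - [0, 0, 0, 0, -6.8]
    - [0, 0, 0, 0, -6.8]
    - [0, 0, 0, 0, -6.8]
    - [0, 0, 0, 0, -6.8]
    - [0, 0, 0, 0, -6.8]
    - [0, 0, 0, 0, -6.8]
    - [0, 0, 0, 0, -6.8]
    - [0, 0, 0, 0, -6.8]
    - [0, 0, 0, 0, -6.8]
    - [0, 0, 0, 0, -6.8]
    - [0, 0, 0, 0, -6.8]
    - [0, 0, 0, 0, -6.8]

```text
t: 23.65
eef_pos: [0.4105, -0.1573, 0.1572]
ee_rot: [[-0.002, 0.117, 0.993], [0.001, 0.993, -0.117], [-1.0, 0.001, -0.002]]
contact_force: [-0.1, 0.3, -2.4]
opening: 0.16
```

>>> drive_tool:
  series:
    - [0, 0, 0, 0, 0]
    - [0, 0, 0.026, -0.003, 0]
    - [0, 0, 0.043, -0.0053, 0]
    - [0, 0, 0.043, -0.0053, 0]
    - [0, 0, 0.043, -0.0053, 0]
    - [0, 0, 0.043, -0.0053, 0]
    - [0, 0, 0.043, -0.0053, 0]
    - [0, 0, 0.043, -0.0053, 0]
    - [0, 0, 0.043, -0.0053, 0]
    - [0, 0, 0.043, -0.0053, 0]
    - [0, 0, 0.043, -0.0053, 0]
    - [0, 0, 0.043, -0.0053, 0]

```text
t: 24.85
eef_pos: [0.4102, 0.3037, 0.1576]
ee_rot: [[-0.001, 0.125, 0.992], [-0.001, 0.992, -0.125], [-1.0, -0.001, -0.001]]
contact_force: [0.1, -0.6, -3.4]
opening: 0.166
```

>>> drive_tool:
  series:
    - [0, 0, 0.043, -0.0053, 0]
    - [0, 0, 0, 0, 0]
    - [0, 0, 0, 0, 0]

```text
t: 25.15
eef_pos: [0.41, 0.3455, 0.1573]
ee_rot: [[-0.002, 0.123, 0.992], [-0.001, 0.992, -0.123], [-1.0, -0.002, -0.002]]
contact_force: [-0.2, -1.1, -2.7]
opening: 0.165
```

>>> drive_tool:
  series:
    - [0, 0, 0.0047, 0.0341, 0]
    - [0, 0, 0.0047, 0.0341, 0]
    - [0, 0, 0.0047, 0.0341, 0]
    - [0, 0, 0.0047, 0.0341, 0]
    - [0, 0, 0, 0, 0]
    - [0, 0, 0, 0, 0]
    - [0, 0, 0, 0, 0]

```text
t: 25.85
eef_pos: [0.5477, 0.3463, 0.1581]
ee_rot: [[-0.001, 0.123, 0.992], [-0.001, 0.992, -0.123], [-1.0, -0.001, -0.001]]
contact_force: [-0.1, 0.4, -2.5]
opening: 0.167
```

```bash
python3 - <<'E'
from h import *
s=read_state();print(s['t'],s['eef_pos'],s['ee_rot'])
im=camera('wrist');cv2.imwrite('pics/r8.png',im[:,:,::-1])
g=cv2.cvtColor(cv2.imread('pics/r4.png'),6);g2=cv2.cvtColor(im,cv2.COLOR_RGB2GRAY)
# same view as after the lift? shift of cradle base patch, and of rod
t=g[125:230,245:262];r=cv2.matchTemplate(g2[115:240,235:272],t,cv2.TM_CCOEFF_NORMED);print(cv2.minMaxLoc(r)[1::2],'same=(10,10)')
print(g2[150:185:2,283])
E
```

```text
25.85 [0.5477 0.3463 0.1581] [[-0.0015  0.1233  0.9924]
 [-0.0008  0.9924 -0.1233]
 [-1.     -0.001  -0.0014]]
(0.9932400584220886, (9, 9)) same=(10,10)
[225 221 219 218 217 213 207 202 199 130  50  49  52  54  53  49  51  51]
```

>>> drive_tool:
  series:
    - [0, 0.03, 0.001, 0, 0]
    - [0, 0.03, 0, 0, 0]
    - [0, 0.025, 0, 0, 0]
    - [0, 0.012, 0, 0, 0]
    - [0, 0.006, 0, 0, 0]
    - [0, 0, 0, 0, 0]
    - [0, 0.005, 0, 0, 0]
    - [0, 0.004, 0, 0, 0]
    - [0, 0, 0, 0, 0]
    - [0, 0, 0, 0, 0]

```text
t: 26.9
eef_pos: [0.548, 0.3484, 0.0472]
ee_rot: [[-0.001, 0.122, 0.993], [0.0, 0.993, -0.122], [-1.0, 0.0, -0.001]]
contact_force: [-5.3, 1.6, -5.8]
opening: 0.166
```

>>> drive_tool:
  series:
    - [0, 0, 0, -0.0006, 0]
    - [0, 0.002, 0, 0, 0]
    - [0, 0.001, 0, 0, 0]
    - [0, 0, 0, 0, 0]

```text
t: 27.3
eef_pos: [0.5479, 0.3485, 0.0442]
ee_rot: [[0.0, 0.122, 0.993], [0.0, 0.993, -0.122], [-1.0, 0.0, 0.0]]
contact_force: [-4.7, 0.6, -1.0]
opening: 0.163
```

>>> drive_tool:
  series:
    - [0, 0, 0, -0.0006, 0]
    - [0, 0.001, 0, 0, 0]
    - [0, 0.001, 0, 0, 0]
    - [0, 0, 0, 0, 0]

```text
t: 27.7
eef_pos: [0.5478, 0.3484, 0.0416]
ee_rot: [[0.001, 0.122, 0.993], [0.0, 0.993, -0.122], [-1.0, 0.0, 0.001]]
contact_force: [-0.4, -0.5, -2.7]
opening: 0.168
```

>>> drive_tool:
  series:
    - [0, 0.001, 0, 0, 0]
    - [0, 0, 0, 0, 0]

```text
t: 27.9
eef_pos: [0.5477, 0.3484, 0.0408]
ee_rot: [[0.001, 0.122, 0.993], [0.0, 0.993, -0.122], [-1.0, 0.0, 0.001]]
contact_force: [-1.0, -0.5, -0.7]
opening: 0.165
```

>>> drive_tool:
  series:
    - [0, 0.0003, 0, 0, 0]
    - [25, 0, 0, 0, 0]
    - [50, 0, 0, 0, 0]
    - [50, 0, 0, 0, 0]
    - [50, 0, 0, 0, 0]
    - [50, 0, 0, 0, 0]
    - [50, -0.02, 0, 0, 0]
    - [50, -0.035, 0, 0, 0]
    - [50, -0.035, 0, 0, 0]
    - [50, -0.03, 0, 0, 0]
    - [50, 0, 0, 0, 0]
    - [50, 0, 0, 0, 0]

```text
t: 29.1
eef_pos: [0.5474, 0.3484, 0.1605]
ee_rot: [[0.001, 0.122, 0.993], [0.0, 0.993, -0.122], [-1.0, 0.0, 0.001]]
contact_force: [-0.0, 0.6, -0.7]
opening: 0.501
```

```bash
python3 - <<'E'
from h import *
s=read_state();print(s['t'],s['eef_pos'],s['contact_force'],s['opening'])
im=camera('wrist');cv2.imwrite('pics/r9.png',im[:,:,::-1]);t=camera('top');cv2.imwrite('pics/t9.png',t[:,:,::-1])
f=lambda im,w,h:cv2.resize(im,(w,h),interpolation=cv2.INTER_AREA)
a=im[:,:,::-1];b=t[135:275,90:440,::-1]
cv2.imwrite('pics/e9.png',np.hstack([a[:320,130:430],cv2.resize(b,(490,320))]))
t0=cv2.imread('pics/top0.png')
for n,(x,y,w,h) in dict(tin=(235,228,28,28),rect=(278,232,42,24),test=(387,215,28,28),rod=(125,212,95,30)).items():
    r=cv2.matchTemplate(t[y-5:y+h+5,x-5:x+w+5,::-1].copy(),t0[y:y+h,x:x+w],cv2.TM_CCOEFF_NORMED);print(n,cv2.minMaxLoc(r)[1::2],'(5,5) same')
E
```

```text
29.1 [0.5474 0.3484 0.1605] [-0.0295  0.6093 -0.6562] 0.5008545600393588
tin (0.9682060480117798, (5, 5)) (5,5) same
rect (0.936107337474823, (5, 5)) (5,5) same
test (0.9999274611473083, (5, 5)) (5,5) same
rod (0.20024342834949493, (5, 5)) (5,5) same
```

View pics/e9.png

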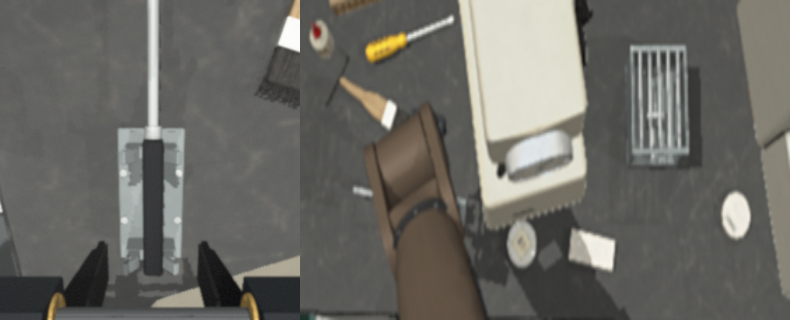

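```bash
python3 - <<'E'
from h import *
s=read_state()
u=np.array([.1219,.9925])
def rep(n,st):
    g=cv2.cvtColor(cv2.imread(f'pics/{n}.png'),6).astype(int)
    col=g[120:170,282];f=120+np.argmin(np.diff(col));e=g[110:150,250];b=110+np.argmax(np.diff(e))
    return f,b,plane('wrist',(282,f),.064,st)[:2]@u-plane('wrist',(250,b),.006,st)[:2]@u
s3=dict(s);s3['eef_pos']=np.array([.5478,.3482,.1163]);print('before',rep('r3',s3),'now',rep('r9',s))
E
```

```text
before (np.int64(146), np.int64(131), np.float64(-0.004193809827793382)) now (np.int64(139), np.int64(127), np.float64(-0.004419263436021337))
```

The rod lies in the cradle within 0.3 mm of where it started, lengthwise, so I'm handing the job in.

```bash
python3 -c "
from rig import *
print(sign_off())"
```

```text
the job is handed in; nothing more can be done
None
```

The job is done and handed in at about 29 s of the 72 s allowed; `sign_off` gave no verdict.

**What I did:** I took the rod from the cradle, carried and turned it in front of the tester, and hooked it behind the tab. I drew the bolt about 31 mm until it came up against the stop block. I held the pull at 11.3–12.5 N for about 1.3 s; the highest reading was 17.3 N, when the bolt met the stop. I then eased the hook free, took the rod out and laid it back.

**Last checks:**
- **Bolt:** with the hook out, the top camera showed the tab moved from image row 175 to about 186, against the stop block. I did not measure it again after laying the rod back.
- **Rod:** it lies level and straight in the notches. Lengthwise it is within 0.3 mm of where it started. On the way in it rubbed a notch wall with about 5 N, and I corrected that by 1.2 mm.
- **Other items:** the tin, rectangular block and test block show no shift in the top view.
- **Gripper:** it is open, about 12 cm above its grip height and touching nothing.

**Checks that failed or disagreed:**
- The top-view comparison of the rod failed because the arm covers it, so I relied on the wrist camera there.
- The images put the tab about 10 mm nearer the front at the start than the text's 35 mm. The hook met it where the images said.
- My first tab height was wrong because of a crop-scaling slip. Corrected, it came to 41.7 mm, against 42 mm in the text.

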